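Swap the soap bottle's cap for its pump

TASK

The soap bottle has been refilled: pull the black cap off its neck and lay it in the saucer. Then take the larger pump out of the crowded cutlery basket, leaving the other things in it, lower its tube into the bottle (do not drop it) until the collar sits down on the neck, spout over the label side, and let go. Finally push the pump head right down to prime it and let it spring back up; the bottle must stay standing and the lemon beside it stay where it is.

Things in the scene. Friction and masses are not known exactly. Their poses are not given: they have to be found in the camera images.
- bottle: Loose white ceramic soap bottle, round, 86 mm across and 122 mm high, with a neck 33.6 mm outside, 25 mm inside, that rises the last 20 mm. Origin: centre of its underside; z up; the kraft-brown label is on its -x side. Inside it is hollow down to 5 mm above the underside.
- bottle_mouth (a point): Centre of the bottle's mouth, at the top of the neck, 122 mm above its underside.
- cap: Black round cap, 36 mm across and 22 mm high above a rubber plug (21 mm across, 12 mm long) that sits loosely in the bottle's neck. Origin: centre of the plug's underside; z up along its axis; grip the cap 15 to 32 mm above the origin.
- saucer: Loose white saucer, 124 mm across and 20 mm high, sloping sides, flat in the middle. Origin: centre of its underside.
- basket: Fixed grey slotted cutlery basket, 104 (x) by 226 mm (y), rim 88 mm high, floor 4 mm thick. Origin: centre of its underside. Two cells (47 mm square) at each y end, centres x = -25 or 25, y = -87 or 87 mm: a teaspoon in one, two pumps and a bottle brush in the others in any order; in the open bay between lie a round green scrubber, a funnel and a wooden peg.
- pump: Larger steel pump leaning in a cell. Origin: tube's lower end; z along the axis to the head. Tube 8 mm across to z = 94 mm; plug z = 92 to 106, 21 mm across; collar 36 mm across, z = 106 to 130: grip here, fingers closing along its y. Above it a head 25 mm across, z = 145 to 162, with a spout 11 mm thick reaching 46 mm to -x. Seated, the collar's underside rests on the neck.
- pump_collar (a point): On the larger pump's axis at the underside of its collar, 106 mm above the tube's lower end.
- pump_top (a point): Centre of the top of the larger pump's head (it moves with the head); 162 mm above the tube's lower end when up.
- pump_spout (a point): Tip of the larger pump's spout.
- pump_head (a joint): Stroke of the larger pump's head: 0 up, 0.012 m fully down; a spring of 1.3 to 3.2 N pushes it up.
- mini_pump: A smaller pump for another bottle, in another cell; leave it in the basket. Origin: its tube's lower end; z along the axis. Collar 27 mm across, z = 80 to 104 mm; head top at z = 132 mm; spout 30 mm to -x.
- bottle_brush: Bottle brush, bristles up, in another cell, 133 mm long, 26 mm across. Origin: its lower end.
- basket_spoon: Teaspoon, 130 mm long, standing in another cell, bowl up. Origin: underside at the middle of its length.
- mug: Bystander: white spotted mug, fixed, 91 mm high, behind the work.
- lemon: Bystander: a lemon, 72 mm, behind the work.
- funnel: Small steel funnel, upside down in the basket's bay, 54 mm across, 62 mm high. Origin: centre of its underside.
Mind the look-alikes: they are no part of the job. Of the things shaped like the cap, the black one is meant. What is shaped like the bottle but green or turquoise is not meant.

How it is judged:
By the outcome, as a careful person would: the job done as asked, in the order asked, and still so for the second after the job is handed in, with the robot touching nothing.
It also fails if it takes over 64 s, if anything falls off the work surface, if the arm or the gripper's body presses on something with over 40 N, if the wrist force passes 120 N, or if a joint passes its speed limit or range.

ROBOT

A 6-joint arm with a two-finger parallel gripper is mounted at the origin on a cart in front of the work surface, level with it; the furniture and walls round the work are solid. World frame = base frame: x ahead of the robot, y to its left, z up, the work surface at z = 0. Lengths are in mm, angles in rad, forces in N, time in s.
With the tool pointing down it reaches from about 350 to 775 mm from the base axis. Payload 7.3 kg.
Tool frame: the origin (TCP) lies at the very end of the fingers, on their centre line; the grasp point (between the pads) lies 19 mm behind it; z points along the fingers, y is the line along which they close (so a half turn about z gives the same grasp; the last joint's range is limited). The gripper opens to 92 mm and grips with 3 to 60 N. Pads are 19 mm wide; open, the fingers measure 130 mm over their backs; the gripper's body (75 mm by 190 mm) begins 47 mm behind the grasp point.
Start: joints at [0.979, 0.342, 1.524, -0, 1.275, -0.146], TCP at [226.358, 473.716, 226.741] pointing down, gripper open.
Joint ranges: [-2.53, 2.53], [-0.77, 2.02], [0.04, 2.7], [-1, 4.14], [0.28, 2.66], [-3.11, 3.11]. Speed limits (rad/s): [2.57, 2.57, 3.14, 3.14, 3.14, 3.14].

INTERFACE

Orientations are given as [roll, pitch, yaw] about the fixed x, y, z axes, in that order (R = Rz(yaw) Ry(pitch) Rx(roll)).
In Python, from plant import get_obs, optics, ticket, finder gives the robot as it stands.
- The arm moves only by the tool send_rows, never from a script. Its arguments are lists of equal length, an entry for each row: "offset": the shift along the tool's x, y, z scaled (see below), a list of three; "delta_rot": the turn, a rotation vector about the tool's x, y, z scaled (see below), a list of three. In form: {"offset": [[dx, dy, dz], ...], "delta_rot": [[rx, ry, rz], ...]}. A call has 1 to 8 rows; each row is the pose to reach, as a shift and turn from the pose commanded when the call began, along the tool's axes at that moment, turning the shorter way round; what a row does not reach only later rows make up. The controller multiplies each number of a shift by 120 mm and each number of a turn by 360 degrees. A row lasts 1/8 s, in which the tool goes at most 62.5 mm and 10.7 degrees, less where a joint would pass 70% of its speed; a pose out of reach is approached as far as the arm can. A call with a number of a shift or a turn outside -1 to 1 is refused whole. A call with a gripper value outside its range is refused whole. "grip" is the opening, from 0 (shut) to 1 (fully open), set as the call begins (left out, the last holds). The fingers move at their own pace and stop on an object; the grip force is fixed at half the most. Time passes only in rows, so rows that repeat a pose let the fingers close. It gives the time, the measured TCP pose, the force, the opening and the grip force at its end, in the units of the state.
- get_obs(): the state, without advancing time (a new reading comes with each control period).
- optics.capture(name): name is "scene" or "side" or "wrist"; returns the picture (480x640x3 uint8, red, green, blue); there is no depth.
- optics.get_calibration(name): a dict with "fx", "fy", "cx", "cy" (pixels), "k1" (the pictures are not rectified: a ray, as slopes to the right and down, at radius r is drawn at 1 + k1 r^2 times it, then the intrinsics apply), "world_from_camera" (4x4, takes a point from camera to world coordinates). Camera axes: x right, y down, z forward; pixel columns grow to the right and rows downward; lengths in mm; the calibration is good to about 2 mm. A picture is of the moment at which its call begins: read the wrist's pose just before it. get_calibration takes no time and is no camera call; for the wrist camera it gives the pose at the moment of the call.
- ticket.close_job(): hands the job in; it is judged then, once.
Trained networks look in the newest picture that a camera, given by its name, has taken for a name from the list of things; names that differ only in an ending like _2 or _b are one class to them, and where a whole thing is asked for, a point or a joint stands for the part that bears it (a point fixed in the world has none). Each returns a list of dicts, best first, with "confidence" (0 to 1); they miss things now and then, are a little off and sometimes report something else, mostly with a low value. They report only what shows in the picture. A call takes as long as a camera call. They do not tell look-alikes from the thing itself.
- finder.boxes_of(target, camera): "box" ([left, top, right, bottom] in pixels, round what is visible of it).
- finder.silhouettes(target, camera): "region" (480x640 bool, what is visible of it) and "box" ([left, top, right, bottom] in pixels, round what is visible of it).
- finder.pinpoint(target, camera): "uv" ([column, row] in pixels: a listed point, or the origin of a listed thing).
The state is a dict: "time": time; "joint_positions": joint angles; "dq": joint speeds; "tau": joint torques, N m; "tool_pos": TCP position; "tcp_rot": TCP orientation; "contact_force": force on the tool from outside, world axes, zero at the start; "moment": the same for the moment, N m; "grip_width": finger opening in mm; "finger_force": force on a finger pad.
Only numpy, scipy, OpenCV 4.12 (cv2) and the standard library are available. Lean on these libraries where they do the work, as an engineer would, in place of code of your own. Each camera call takes 0.05 s, during which the arm holds its last target. There are 200 camera calls.

## Working session

There is one attempt and no reset: what is moved stays moved. The work goes in short steps, Python scripts to look and compute and a tool call to move; the robot and the scene stay as the last step left them, time stands still between calls to the robot, and variables do not carry over. Pictures are saved under pics/ and viewed, at most 10 in all, crops included, and the job is handed in when it is done.

Besides the shell and the picture viewer there is one more tool, called after "Call:" as name(argument=value, ...) on one line, values as JSON. send_rows: Moves the arm, as the interface text tells. Its arguments: {"type":"object","properties":{"offset":{"type":"array"},"delta_rot":{"type":"array"},"grip":{"type":"number"}},"required":["offset","delta_rot"]}

```bash
mkdir -p pics; ls; cat > h.py <<'E'
import numpy as np, cv2, json
from scipy.spatial.transform import Rotation as R
from plant import get_obs, optics, ticket, finder
def snap(c,f=None):
    cal=optics.get_calibration(c); im=optics.capture(c)
    if f: cv2.imwrite('pics/'+f,im[:,:,::-1])
    return cal,im
def ray(cal,uv):
    K=np.array([[cal['fx'],0,cal['cx']],[0,cal['fy'],cal['cy']],[0,0,1.]])
    n=cv2.undistortPoints(np.array([[uv]],float),K,np.array([cal['k1'],0,0,0.]))[0,0]
    T=np.array(cal['world_from_camera']); d=T[:3,:3]@np.array([n[0],n[1],1]); return T[:3,3],d/np.linalg.norm(d)
def atz(cal,uv,z):
    o,d=ray(cal,uv); return o+d*(z-o[2])/d[2]
def tri(rs):
    A=sum(np.eye(3)-np.outer(d,d) for o,d in rs); b=sum((np.eye(3)-np.outer(d,d))@o for o,d in rs)
    p=np.linalg.solve(A,b); return p,[np.linalg.norm(np.cross(p-o,d)) for o,d in rs]
def proj(cal,p):
    T=np.linalg.inv(np.array(cal['world_from_camera'])); q=T[:3,:3]@np.array(p,float)+T[:3,3]; x=q[:2]/q[2]; x=x*(1+cal['k1']*(x@x))
    return np.array([cal['fx']*x[0]+cal['cx'],cal['fy']*x[1]+cal['cy']])
def move(pos,yaw=None,Rt=None):
    """offset/delta_rot in units, from current measured pose to target TCP pos"""
    o=get_obs(); Rc=R.from_euler('xyz',o['tcp_rot']); 
    if Rt is None: Rt=R.from_euler('xyz',[np.pi,0,yaw])
    d=Rc.inv().apply(np.array(pos)-o['tool_pos'])/120; r=(Rc.inv()*Rt).as_rotvec()/(2*np.pi)
    return d.round(4).tolist(), r.round(4).tolist()
E
python3 - <<'E'
from h import *
print(get_obs())
for c in ['scene','side']:
    cal,im=snap(c,c+'1.png'); print(c,np.array(cal['world_from_camera']).round(2).tolist(),cal['fx'],cal['k1'])
    for t in ['bottle','bottle_mouth','cap','saucer','basket','pump','pump_collar','pump_top','pump_spout','mini_pump','lemon','mug']:
        try: print(t,[(np.round(x['uv']).tolist(),round(x['confidence'],2)) for x in finder.pinpoint(t,c)])
        except Exception as e: print(t,e)
E
```

```text
pics
{'time': 0.0, 'joint_positions': array([ 9.78988640e-01,  3.42724301e-01,  1.52502953e+00, -1.47600233e-05,
        1.27539262e+00, -1.45965422e-01]), 'dq': array([-0.00126392, -0.00020281, -0.00216224,  0.00153467,  0.00064647,
        0.00043355]), 'tau': array([-5.41553181e-04, -4.31243491e+01, -2.44224930e+01,  7.16901803e-02,
        5.59424073e-02, -1.41549922e-04]), 'tool_pos': array([226.12465217, 473.34979384, 226.0397766 ]), 'tcp_rot': array([-3.14005333e+00, -2.12032074e-04,  2.69575453e+00]), 'contact_force': array([-0.22459091,  0.09768049,  0.65114575]), 'moment': array([-0.03719093, -0.00917235, -0.00318647]), 'finger_force': 0.0, 'grip_width': 91.52741156418665}
scene [[0.99, -0.05, 0.1, 348.11], [-0.12, -0.45, 0.88, -1469.09], [0.0, -0.89, -0.46, 875.22], [0.0, 0.0, 0.0, 1.0]] 549.6335485110949 -0.02944249614093236
bottle [([294.0, 382.0], 0.86), ([312.0, 289.0], 0.81), ([297.0, 221.0], 0.52)]
bottle_mouth [([295.0, 342.0], 0.95), ([311.0, 252.0], 0.81), ([294.0, 188.0], 0.73)]
cap [([347.0, 283.0], 0.71)]
saucer [([302.0, 334.0], 0.78)]
basket [([301.0, 251.0],
[... 214 characters left out ...]
62.0, 308.0], 0.83)]
mug [([362.0, 267.0], 0.76)]
side [[0.85, -0.18, 0.5, -222.74], [-0.53, -0.32, 0.79, -1179.08], [0.02, -0.93, -0.37, 655.21], [0.0, 0.0, 0.0, 1.0]] 559.9072379999914 -0.014829584483380254
bottle [([400.0, 378.0], 0.6), ([328.0, 291.0], 0.59)]
bottle_mouth [([330.0, 244.0], 0.81), ([408.0, 326.0], 0.62), ([241.0, 196.0], 0.59)]
cap [([326.0, 249.0], 0.75), ([358.0, 274.0], 0.68)]
saucer [([364.0, 333.0], 0.67)]
basket [([277.0, 255.0], 0.94)]
pump [([278.0, 256.0], 0.59)]
pump_collar [([260.0, 217.0], 0.67)]
pump_top [([250.0, 196.0], 0.69)]
pump_spout [([244.0, 210.0], 0.68)]
mini_pump []
lemon [([327.0, 251.0], 0.73), ([392.0, 294.0], 0.55)]
mug [([358.0, 258.0], 0.81)]
```

```bash
ls pics
```

```text
scene1.png
side1.png
```

```bash
python3 - <<'E'
import cv2
a=cv2.imread('pics/scene1.png')[150:420,200:440]; b=cv2.imread('pics/side1.png')[150:420,200:440]
cv2.imwrite('pics/ab.png',cv2.resize(cv2.hconcat([a,b]),(800,450),interpolation=cv2.INTER_CUBIC))
E
```

```text
(no output)
```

View pics/ab.png

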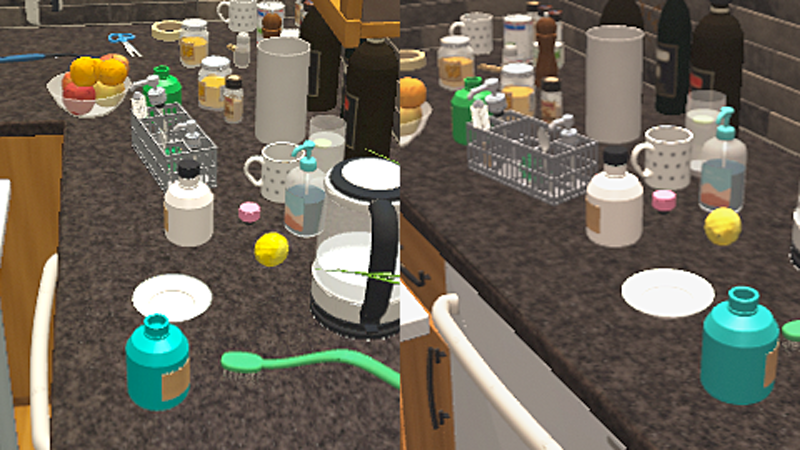

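White bottle with black cap: scene ≈(312,283), side ≈(328,290). Saucer: scene ≈(303,328). Lemon: scene ≈(362,300). Basket behind the bottle: scene ≈(304,235). The turquoise and green bottles and the pink cap are decoys.

```bash
python3 - <<'E'
from h import *
a=optics.get_calibration('scene'); b=optics.get_calibration('side')
for n,u,v in [('mouth',(311,252),(330,244)),('bottle',(312,289),(328,291)),('saucer',(302,334),(364,333)),('basket',(301,251),(277,255)),('lemon',(362,308),(392,294)),('turq',(294,382),(400,378)),('collar?',(298,211),(260,217)),('top?',(289,193),(250,196)),('spout?',(279,206),(244,210))]:
    p,e=tri([ray(a,u),ray(b,v)]); print(n,p.round(),np.round(e,1))
print(atz(a,(312,289),0),atz(b,(328,291),0),atz(a,(302,334),0),atz(b,(364,333),0),atz(a,(301,251),0),atz(b,(277,255),0))
print(get_obs()['time'])
w=optics.get_calibration('wrist'); print(np.array(w['world_from_camera']).round(2).tolist(),w['fx'])
E
```

```text
mouth [ 475. -107.  140.] [0.1 0.1]
bottle [478. -96.   8.] [2. 2.]
saucer [ 430. -320.   14.] [1.9 1.9]
basket [465. 155.  10.] [5.4 5.4]
lemon [ 609. -197.    4.] [3.2 3.2]
turq [ 398. -487.    7.] [0.5 0.5]
collar? [466. 270.  99.] [1.2 1.2]
top? [437. 271. 168.] [0.2 0.2]
spout? [400. 233. 140.] [1.6 1.6]
[479.68673644 -80.42553294   0.        ] [485.02485663 -87.34171264   0.        ] [ 431.76489348 -298.2060935     0.        ] [ 443.00878034 -304.65002311    0.        ] [466.43862653 162.86589778   0.        ] [480.74682066 189.09750531   0.        ]
1.3
[[0.43, 0.86, 0.26, 156.31], [0.9, -0.41, -0.13, 508.12], [-0.0, 0.29, -0.96, 384.33], [0.0, 0.0, 0.0, 1.0]] 387.31315355409123
```

```bash
cat >> h.py <<'E'
def plan(wps):
    """wps: list of (pos, Rot or yaw). prints calls"""
    o=get_obs(); p=np.array(o['tool_pos']); Rc=R.from_euler('xyz',o['tcp_rot'])
    for pos,y in wps:
        Rt=Rc if y is None else (y if isinstance(y,R) else R.from_euler('xyz',[np.pi,0,y]))
        pos=np.array(pos,float); n=1
        while True:
            key=[(p+(pos-p)*k/n, Rc*R.from_rotvec((Rc.inv()*Rt).as_rotvec()*k/n)) for k in range(n+1)]
            steps=[(key[i][1].inv().apply(key[i+1][0]-key[i][0])/120,(key[i][1].inv()*key[i+1][1]).as_rotvec()/2/np.pi) for i in range(n)]
            if max(abs(s[0]).max() for s in steps)<=1: break
            n+=1
        for s in steps: print('off',s[0].round(4).tolist(),'rot',s[1].round(4).tolist(),'rows>=',round(max(np.linalg.norm(s[0])*120/62.5,np.linalg.norm(s[1])*360/10.7),1))
        print('--'); p,Rc=pos,Rt
def show(s=''):
    o=get_obs(); print(s,round(o['time'],2),np.round(o['tool_pos'],1),np.round(o['tcp_rot'],3),np.round(o['contact_force'],1),round(o['grip_width'],1),np.round(o['finger_force'],1),np.round(o['joint_positions'],2))
E
python3 - <<'E'
from h import *
plan([((390,120,330),None)])
E
```

```text
off [-0.8338, -0.6905, -0.2869] rot [0.0, 0.0, 0.0] rows>= 2.2
off [-0.8338, -0.6905, -0.2869] rot [0.0, 0.0, 0.0] rows>= 2.2
off [-0.8338, -0.6905, -0.2869] rot [0.0, 0.0, 0.0] rows>= 2.2
--
```

Call:
send_rows(offset=[[-0.42, -0.35, -0.14], [-0.83, -0.69, -0.29]], delta_rot=[[0, 0, 0], [0, 0, 0]], grip=1)

```text
time: 1.55
tool_pos: [277.0, 362.9, 259.1]
tcp_rot: [-3.141, 0.0, 2.698]
contact_force: [1.0, -0.5, -0.2]
grip_width: 91.9
finger_force: 0.0
```

Call:
send_rows(offset=[[-0.42, -0.35, -0.14], [-0.83, -0.69, -0.29]], delta_rot=[[0, 0, 0], [0, 0, 0]])

```text
time: 1.8
tool_pos: [327.7, 252.7, 292.0]
tcp_rot: [3.141, 0.001, 2.696]
contact_force: [1.1, 0.9, 0.2]
grip_width: 91.8
finger_force: 0.0
```

Call:
send_rows(offset=[[-0.42, -0.35, -0.14], [-0.83, -0.69, -0.29], [-0.83, -0.69, -0.29], [-0.83, -0.69, -0.29], [-0.83, -0.69, -0.29]], delta_rot=[[0, 0, 0], [0, 0, 0], [0, 0, 0], [0, 0, 0], [0, 0, 0]])

```text
time: 2.42
tool_pos: [380.7, 137.9, 325.7]
tcp_rot: [-3.141, -0.001, 2.698]
contact_force: [-0.2, -0.3, 0.1]
grip_width: 92.1
finger_force: 0.0
```

```bash
python3 - <<'E'
from h import *
show()
cal,im=snap('wrist','w1.png'); np.save('w1.npy',np.array([cal],dtype=object),allow_pickle=True)
for t in ['bottle_mouth','cap','basket','pump','pump_collar','pump_top','pump_spout','mini_pump','funnel','bottle_brush','basket_spoon']:
    print(t,[(np.round(x['uv']).tolist(),round(x['confidence'],2)) for x in finder.pinpoint(t,'wrist')])
E
```

```text
2.42 [380.7 137.9 325.7] [-3.141e+00 -1.000e-03  2.698e+00] [-0.2 -0.3  0.1] 92.1 0.0 [ 0.16  0.05  1.62  0.    1.47 -0.97]
bottle_mouth [([619.0, 163.0], 0.7)]
cap [([307.0, 269.0], 0.71), ([438.0, 204.0], 0.58), ([260.0, 369.0], 0.57)]
basket [([376.0, 233.0], 0.73), ([388.0, 209.0], 0.53)]
pump [([440.0, 206.0], 0.75)]
pump_collar []
pump_top [([482.0, 214.0], 0.61), ([418.0, 172.0], 0.19)]
pump_spout [([450.0, 165.0], 0.68)]
mini_pump [([337.0, 283.0], 0.65), ([202.0, 312.0], 0.61)]
funnel [([388.0, 210.0], 0.96), ([335.0, 281.0], 0.33)]
bottle_brush [([418.0, 173.0], 0.57)]
basket_spoon [([306.0, 271.0], 0.74)]
```

View pics/w1.png

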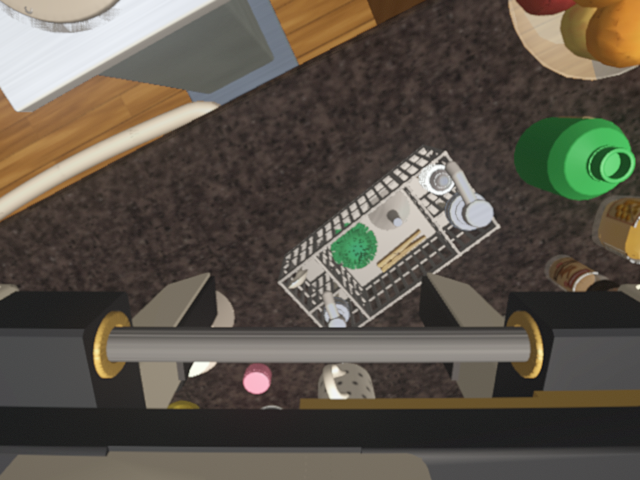

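Larger pump: head ≈(470,212), spout tip ≈(450,165), in the far-left cell (+y,+x) with the spout toward the robot. Mini pump ≈(335,312). The bottle is hidden behind the left finger, so I'm moving to view it.

```bash
python3 - <<'E'
from h import *
plan([((430,-40,330),np.pi),((430,-170,330),np.pi)])
E
```

```text
off [-0.5, -0.5772, -0.0159] rot [0.0, 0.0, -0.0355] rows>= 1.5
off [-0.36, -0.6735, -0.0158] rot [0.0, 0.0, -0.0355] rows>= 1.5
--
off [-0.0, -0.5417, -0.0] rot [0.0, 0.0, 0.0] rows>= 1.0
off [-0.0, -0.5417, -0.0] rot [0.0, 0.0, 0.0] rows>= 1.0
--
```

Call:
send_rows(offset=[[-0.25, -0.29, -0.01], [-0.5, -0.577, -0.016]], delta_rot=[[0, 0, -0.018], [0, 0, -0.0355]])

```text
time: 3.28
tool_pos: [406.0, 47.6, 328.3]
tcp_rot: [3.141, 0.001, 2.924]
contact_force: [-0.0, 0.1, 0.3]
grip_width: 91.9
finger_force: 0.0
```

Call:
send_rows(offset=[[-0.18, -0.34, -0.01], [-0.36, -0.673, -0.016], [-0.36, -0.673, -0.016], [-0.36, -0.673, -0.016]], delta_rot=[[0, 0, -0.018], [0, 0, -0.0355], [0, 0, -0.0355], [0, 0, -0.0355]])

```text
time: 3.78
tool_pos: [429.8, -39.7, 329.9]
tcp_rot: [3.141, -0.0, 3.14]
contact_force: [-0.8, 0.7, 0.3]
grip_width: 91.6
finger_force: 0.0
```

```bash
python3 - <<'E'
from h import *
show()
cal,im=snap('wrist','w2.png'); np.save('w2.npy',np.array([cal],dtype=object),allow_pickle=True)
for t in ['bottle','bottle_mouth','cap','saucer','lemon']:
    print(t,[(np.round(x['uv'],1).tolist(),round(x['confidence'],2)) for x in finder.pinpoint(t,'wrist')], [np.round(x['box']).tolist() for x in finder.boxes_of(t,'wrist')])
E
```

```text
3.77 [429.8 -39.7 329.9] [ 3.141 -0.     3.14 ] [-0.8  0.7  0.3] 91.6 0.0 [-0.27  0.1   1.56  0.    1.49 -1.84]
bottle [([278.9, 216.4], 0.71)] [[234.0, 185.0, 317.0, 270.0], [629.0, 193.0, 639.0, 241.0]]
bottle_mouth [([425.6, 214.7], 0.44)] [[238.0, 189.0, 316.0, 272.0], [391.0, 154.0, 621.0, 293.0]]
cap [([270.2, 249.8], 0.91), ([304.6, 299.3], 0.91)] [[289.0, 293.0, 316.0, 320.0], [249.0, 235.0, 290.0, 272.0]]
saucer [([114.5, 178.2], 0.81)] [[58.0, 130.0, 157.0, 232.0], [628.0, 169.0, 640.0, 233.0]]
lemon [([208.3, 305.4], 0.55)] [[214.0, 302.0, 226.0, 327.0], [247.0, 236.0, 290.0, 274.0]]
```

Call:
send_rows(offset=[[0, -0.5, 0], [0, -1, 0], [0, -1, 0], [0, -1, 0], [0, -1, 0]], delta_rot=[[0, 0, 0], [0, 0, 0], [0, 0, 0], [0, 0, 0], [0, 0, 0]])

```text
time: 4.95
tool_pos: [430.2, -158.8, 330.2]
tcp_rot: [3.141, 0.0, -3.14]
contact_force: [-0.2, -0.0, 0.5]
grip_width: 91.9
finger_force: 0.0
```

```bash
python3 - <<'E'
from h import *
show()
cal,im=snap('wrist','w3.png'); np.save('w3.npy',np.array([cal],dtype=object),allow_pickle=True)
for t in ['bottle','bottle_mouth','cap','saucer','lemon']:
    print(t,[(np.round(x['uv'],1).tolist(),round(x['confidence'],2)) for x in finder.pinpoint(t,'wrist')], [np.round(x['box']).tolist() for x in finder.boxes_of(t,'wrist')])
a=cv2.imread('pics/w2.png'); b=cv2.imread('pics/w3.png'); cv2.imwrite('pics/w23.png',cv2.resize(cv2.hconcat([a[0:400,200:],b[0:400,200:]]),(792,360)))
E
```

```text
4.95 [ 430.2 -158.8  330.2] [ 3.141  0.    -3.14 ] [-0.2 -0.   0.5] 91.9 0.0 [-0.52  0.15  1.49  0.    1.5  -2.09]
bottle [([371.1, 213.2], 0.92), ([55.9, 150.3], 0.86)] [[0.0, 116.0, 87.0, 201.0], [338.0, 184.0, 421.0, 274.0]]
bottle_mouth [([390.8, 251.6], 0.78)] [[341.0, 187.0, 420.0, 272.0], [2.0, 118.0, 90.0, 204.0]]
cap [([386.7, 244.9], 0.66), ([390.4, 298.2], 0.57)] [[371.0, 234.0, 414.0, 275.0], [378.0, 288.0, 409.0, 320.0], [530.0, 235.0, 588.0, 286.0], [432.0, 363.0, 462.0, 397.0]]
saucer [([207.2, 179.8], 0.64)] [[153.0, 131.0, 253.0, 231.0]]
lemon [([294.8, 306.3], 0.98)] []
```

View pics/w23.png

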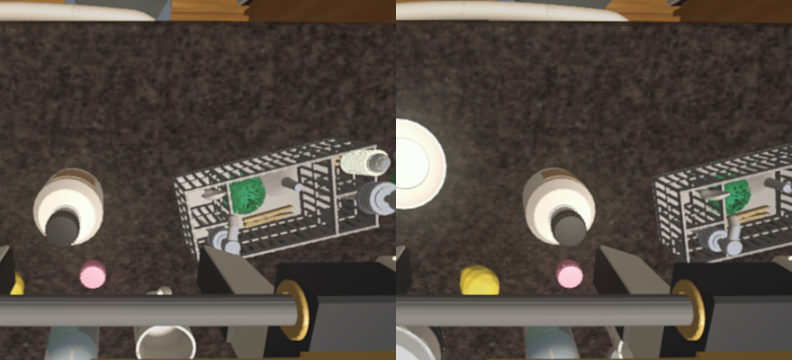

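Black cap: w2 ≈(270,254), w3 ≈(392,254). The bottle label faces −x (up in the picture). Saucer: w3 ≈(204,181). The pink cap and lemon sit behind.

```bash
python3 - <<'E'
from h import *
c2=np.load('w2.npy',allow_pickle=True)[0]; c3=np.load('w3.npy',allow_pickle=True)[0]
def t(n,u,v):
    p,e=tri([ray(c2,u),ray(c3,v)]); print(n,p.round(1),np.round(e,1))
t('cap org',(270.2,249.8),(386.7,244.9)); t('cap box',(269.5,253.5),(392.5,254.5)); t('bottle org',(278.9,216.4),(371.1,213.2))
t('saucer',(114.5,178.2),(207.2,179.8)); t('saucer box',(107.5,181),(203,181))
for z in (0,20): print('saucer',atz(c2,(107.5,181),z).round(1),atz(c3,(203,181),z).round(1))
print('mouth z=122',atz(c3,(390.8,251.6),122),'cap z=132', atz(c2,(269.5,253.5),137).round(1),atz(c3,(392.5,254.5),137).round(1))
# cap & label segmentation in w3
im=cv2.imread('pics/w3.png'); hsv=cv2.cvtColor(im,cv2.COLOR_BGR2HSV)
m=np.zeros(im.shape[:2],np.uint8); m[180:280,330:425]=1
lab=((hsv[...,0]>8)&(hsv[...,0]<25)&(hsv[...,1]>70)&(hsv[...,2]>60)&(m>0)); 
ys,xs=np.where(lab); print('label px',lab.sum(),np.median(xs),np.median(ys), xs.min(),xs.max(),ys.min(),ys.max())
b=[np.mean(atz(c,u,0),axis=0) if 0 else atz(c,u,0) for c,u in((c2,(278.9,216.4)),(c3,(371.1,213.2)))]; print('bottle at z0',np.round(b,1))
p=atz(c3,(np.median(xs),np.median(ys)),60); print('label',p.round(1))
E
```

```text
cap org [484.1 -87.8 115.1] [2.2 2.2]
cap box [483.5 -85.9 136.2] [0.7 0.7]
bottle org [478.9 -89.4   4.1] [1.8 1.8]
saucer [ 433.3 -299.2   -2.4] [1.8 1.8]
saucer box [ 433.2 -300.2   13.1] [0.8 0.8]
saucer [ 434.7 -307.3    0. ] [ 436.3 -304.2    0. ]
saucer [ 431.3 -296.3   20. ] [ 432.8 -298.2   20. ]
mouth z=122 [486.50240499 -84.8357835  122.        ] cap z=132 [482.4 -85.8 137. ] [484. -86. 137.]
label px 365 379.0 194.0 330 419 183 279
bottle at z0 [[481.9 -89.8   0. ]
 [478.2 -88.9   0. ]]
label [440.4 -89.5  60. ]
```

Call:
send_rows(offset=[[-0.22, 0.3, 0.4], [-0.45, 0.603, 0.8], [-0.45, 0.603, 0.8], [-0.45, 0.603, 0.8]], delta_rot=[[0, 0, 0], [0, 0, 0], [0, 0, 0], [0, 0, 0]], grip=0.75)

```text
time: 6.0
tool_pos: [484.2, -87.7, 234.3]
tcp_rot: [-3.141, -0.0, -3.14]
contact_force: [-0.8, -0.9, 0.5]
grip_width: 68.7
finger_force: 0.0
```

Call:
send_rows(offset=[[0, 0, 0.4], [0, 0, 0.8], [0, 0, 0.94], [0, 0, 0.94], [0, 0, 0.94]], delta_rot=[[0, 0, 0], [0, 0, 0], [0, 0, 0], [0, 0, 0], [0, 0, 0]])

```text
time: 6.62
tool_pos: [485.1, -88.6, 123.0]
tcp_rot: [-3.14, 0.003, 3.141]
contact_force: [0.7, 0.6, -0.1]
grip_width: 68.7
finger_force: 0.0
```

```bash
python3 - <<'E'
from h import *
show()
cal,im=snap('wrist','w4.png'); cal2,im2=snap('scene','s4.png')
print(finder.boxes_of('cap','wrist'))
cv2.imwrite('pics/c4.png',cv2.hconcat([cv2.resize(im[150:450,120:520],(400,300)),cv2.resize(im2[200:320,250:410],(400,300))])[:,:,::-1])
E
```

```text
6.62 [485.1 -88.6 123. ] [-3.140e+00  3.000e-03  3.141e+00] [ 0.7  0.6 -0.1] 68.7 0.0 [-0.34  0.4   1.76 -0.    0.98 -1.91]
[{'box': [328.8, 365.1, 384.3, 393.1], 'confidence': 0.79}, {'box': [275.1, 255.1, 369.2, 323.4], 'confidence': 0.68}]
```

View pics/c4.png

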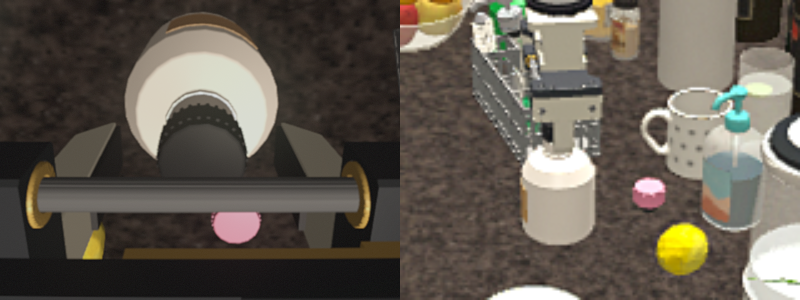

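The cap is between the open fingers and centred, with the label toward the robot (−x). Closing and pulling up.

Call:
send_rows(offset=[[0, 0, 0], [0, 0, 0], [0, 0, 0], [0, 0, 0], [0, 0, 0]], delta_rot=[[0, 0, 0], [0, 0, 0], [0, 0, 0], [0, 0, 0], [0, 0, 0]], grip=0.25)

```text
time: 7.4
tool_pos: [484.1, -87.5, 121.2]
tcp_rot: [3.141, -0.0, -3.141]
contact_force: [-0.4, -0.8, 0.3]
grip_width: 35.5
finger_force: 30.0
```

Call:
send_rows(offset=[[0, 0, -0.08], [0, 0, -0.18], [0, 0, -0.5], [0, 0, -0.5]], delta_rot=[[0, 0, 0], [0, 0, 0], [0, 0, 0], [0, 0, 0]])

```text
time: 7.9
tool_pos: [485.9, -88.2, 184.7]
tcp_rot: [-3.139, 0.007, -3.141]
contact_force: [0.7, -0.4, -0.8]
grip_width: 35.1
finger_force: 30.0
```

```bash
python3 - <<'E'
from h import *
show()
cal,im=snap('scene')
print([(np.round(x['uv'],1).tolist(),round(x['confidence'],2)) for x in finder.pinpoint('bottle_mouth','scene')],[(np.round(x['uv'],1).tolist(),round(x['confidence'],2)) for x in finder.pinpoint('cap','scene')])
plan([((433,-301,150),None),((433,-301,25),None)])
E
```

```text
7.9 [485.9 -88.2 184.7] [-3.139  0.007 -3.141] [ 0.7 -0.4 -0.8] 35.1 30.0 [-0.33  0.32  1.68  0.    1.13 -1.91]
[([311.9, 253.2], 0.92), ([297.3, 341.2], 0.66), ([294.8, 187.7], 0.46)] [([352.7, 286.0], 0.63), ([313.4, 239.7], 0.44)]
off [0.2117, -0.8897, 0.1295] rot [0.0, 0.0, 0.0] rows>= 1.8
off [0.2117, -0.8897, 0.1295] rot [0.0, 0.0, 0.0] rows>= 1.8
--
off [-0.0002, -0.0001, 0.5208] rot [0.0, 0.0, 0.0] rows>= 1.0
off [-0.0002, -0.0001, 0.5208] rot [0.0, 0.0, 0.0] rows>= 1.0
--
```

Call:
send_rows(offset=[[0.1, -0.44, 0.0], [0.2, -0.89, 0.0]], delta_rot=[[0, 0, 0], [0, 0, 0]])

```text
time: 8.3
tool_pos: [459.5, -194.8, 180.4]
tcp_rot: [3.141, -0.001, -3.139]
contact_force: [1.8, 0.6, 0.4]
grip_width: 35.4
finger_force: 30.0
```

Call:
send_rows(offset=[[0.1, -0.44, 0.1], [0.22, -0.89, 0.5], [0.22, -0.89, 0.9], [0.22, -0.89, 0.9]], delta_rot=[[0, 0, 0], [0, 0, 0], [0, 0, 0], [0, 0, 0]])

```text
time: 8.8
tool_pos: [430.6, -299.4, 69.1]
tcp_rot: [3.134, -0.008, 3.14]
contact_force: [-0.6, 0.2, 0.9]
grip_width: 35.4
finger_force: 30.0
```

Call:
send_rows(offset=[[0, 0, 0.2], [0, 0, 0.4], [0, 0, 0.4], [0, 0, 0.4]], delta_rot=[[0, 0, 0], [0, 0, 0], [0, 0, 0], [0, 0, 0]])

```text
time: 9.3
tool_pos: [434.8, -301.4, 27.1]
tcp_rot: [-3.14, 0.002, -3.14]
contact_force: [-0.7, -0.3, 0.3]
grip_width: 35.4
finger_force: 30.0
```

```bash
python3 - <<'E'
from h import *
show()
E
```

```text
9.3 [ 434.8 -301.4   27.1] [-3.14e+00  2.00e-03 -3.14e+00] [-0.7 -0.3  0.3] 35.4 30.0 [-0.75  0.59  1.75  0.    0.8  -2.32]
```

Call:
send_rows(offset=[[0, 0, 0.03], [0, 0, 0.05], [0, 0, 0.05], [0, 0, 0.05]], delta_rot=[[0, 0, 0], [0, 0, 0], [0, 0, 0], [0, 0, 0]])

```text
time: 9.8
tool_pos: [433.8, -301.2, 19.3]
tcp_rot: [3.142, 0.0, -3.141]
contact_force: [-0.4, 0.1, -0.8]
grip_width: 35.1
finger_force: 30.0
```

Call:
send_rows(offset=[[0, 0, 0.012], [0, 0, 0.02], [0, 0, 0.02], [0, 0, 0.02]], delta_rot=[[0, 0, 0], [0, 0, 0], [0, 0, 0], [0, 0, 0]])

```text
time: 10.3
tool_pos: [433.7, -301.1, 16.8]
tcp_rot: [3.141, -0.0, -3.141]
contact_force: [0.2, -0.6, -0.7]
grip_width: 35.7
finger_force: 30.0
```

Call:
send_rows(offset=[[0, 0, 0.01], [0, 0, 0.017], [0, 0, 0.017]], delta_rot=[[0, 0, 0], [0, 0, 0], [0, 0, 0]])

```text
time: 10.68
tool_pos: [434.0, -301.3, 16.1]
tcp_rot: [-3.141, 0.001, -3.141]
contact_force: [-2.4, 2.3, 12.8]
grip_width: 35.3
finger_force: 30.0
```

Call:
send_rows(offset=[[0, 0, 0.01], [0, 0, 0.017], [0, 0, 0.017]], delta_rot=[[0, 0, 0], [0, 0, 0], [0, 0, 0]])

```text
time: 11.05
tool_pos: [434.2, -301.3, 16.0]
tcp_rot: [-3.14, 0.002, -3.141]
contact_force: [-6.1, 6.3, 29.7]
grip_width: 35.1
finger_force: 30.0
```

Call:
send_rows(offset=[[0, 0, -0.025], [0, 0, -0.025]], delta_rot=[[0, 0, 0], [0, 0, 0]])

```text
time: 11.3
tool_pos: [434.0, -301.4, 16.1]
tcp_rot: [-3.141, 0.001, -3.141]
contact_force: [-0.2, 0.9, 9.1]
grip_width: 35.3
finger_force: 30.0
```

Call:
send_rows(offset=[[0, 0, 0], [0, 0, 0], [0, 0, 0]], delta_rot=[[0, 0, 0], [0, 0, 0], [0, 0, 0]], grip=0.5)

```text
time: 11.68
tool_pos: [433.6, -301.1, 15.4]
tcp_rot: [3.141, -0.0, -3.141]
contact_force: [0.8, -0.5, 0.2]
grip_width: 45.6
finger_force: 0.0
```

Call:
send_rows(offset=[[0, 0, -0.2], [0, 0, -0.6], [0, 0, -1], [0, 0, -1]], delta_rot=[[0, 0, 0], [0, 0, 0], [0, 0, 0], [0, 0, 0]])

```text
time: 12.18
tool_pos: [435.5, -302.7, 139.3]
tcp_rot: [-3.136, 0.006, -3.141]
contact_force: [0.2, 0.3, -1.2]
grip_width: 46.1
finger_force: 0.0
```

Call:
send_rows(offset=[[-0.1, 0.4, -0.5], [-0.2, 0.9, -0.9]], delta_rot=[[0, 0, 0], [0, 0, 0]])

```text
time: 12.42
tool_pos: [452.8, -215.2, 224.1]
tcp_rot: [3.14, -0.002, 3.14]
contact_force: [1.3, 0.6, -0.2]
grip_width: 46.3
finger_force: 0.0
```

```bash
python3 - <<'E'
from h import *
show()
cal,im=snap('wrist','w5.png')
for t in ['cap','saucer','bottle_mouth','bottle']: print(t,[(np.round(x['uv'],1).tolist(),round(x['confidence'],2)) for x in finder.pinpoint(t,'wrist')],[(np.round(x['box']).tolist(),round(x['confidence'],2)) for x in finder.boxes_of(t,'wrist')])
np.save('w5.npy',np.array([cal],dtype=object),allow_pickle=True)
E
```

```text
12.43 [ 452.8 -215.2  224.1] [ 3.14e+00 -2.00e-03  3.14e+00] [ 1.3  0.6 -0.2] 46.3 0.0 [-0.6   0.3   1.59  0.    1.25 -2.17]
cap [([227.9, 175.6], 0.66)] [([200.0, 160.0, 246.0, 201.0], 0.76)]
saucer [([235.1, 178.8], 0.75)] [([166.0, 114.0, 296.0, 240.0], 0.64), ([583.0, 182.0, 640.0, 304.0], 0.61)]
bottle_mouth [([494.8, 271.1], 0.91)] [([2.0, 97.0, 81.0, 201.0], 0.89), ([404.0, 186.0, 523.0, 293.0], 0.7)]
bottle [([441.2, 223.7], 0.89), ([38.0, 139.6], 0.74)] [([0.0, 91.0, 79.0, 202.0], 0.74)]
```

View pics/w5.png

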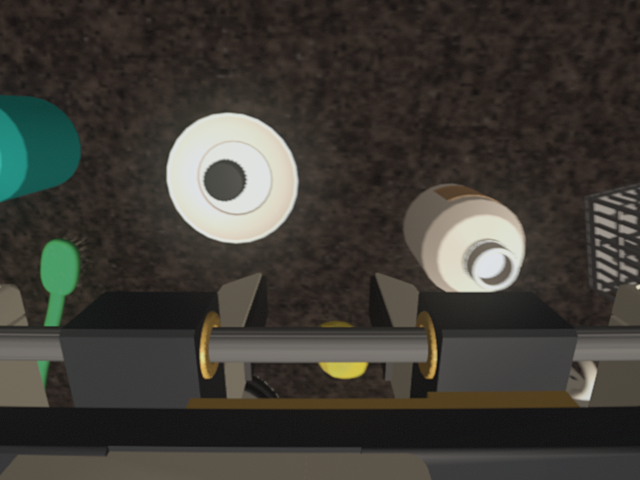

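The cap stands in the saucer at ≈(225,180), and the bottle mouth is open at ≈(492,265). On to the pump.

```bash
python3 - <<'E'
from h import *
c5=np.load('w5.npy',allow_pickle=True)[0]; c1=np.load('w1.npy',allow_pickle=True)[0]
print('mouth',atz(c5,(494.8,271.1),122),atz(c5,(492,264),122))
for n,u,z in [('head',(469,212),162),('tip',(450,165),155),('brushtop',(438,180),133),('basket',(376,233),0),('funnel tip',(393,217),66)]: print(n,atz(c1,u,z).round())
plan([((430,130,350),None)])
E
```

```text
mouth [485.56145214 -85.8156798  122.        ] [479.99709052 -88.60165538 122.        ]
head [440. 254. 162.]
tip [397. 255. 155.]
brushtop [411. 246. 133.]
basket [480. 176.   0.]
funnel tip [447. 200.  66.]
off [0.0639, 0.9628, -0.3519] rot [0.0, 0.0, 0.0] rows>= 2.0
off [0.0639, 0.9628, -0.3519] rot [0.0, 0.0, 0.0] rows>= 2.0
off [0.0639, 0.9628, -0.3519] rot [0.0, 0.0, 0.0] rows>= 2.0
--
```

Call:
send_rows(offset=[[0.04, 0.48, -0.18], [0.08, 0.96, -0.35]], delta_rot=[[0, 0, 0], [0, 0, 0]], grip=1)

```text
time: 13.12
tool_pos: [442.9, -100.3, 265.6]
tcp_rot: [3.14, -0.002, 3.139]
contact_force: [0.3, 0.2, 0.1]
grip_width: 61.5
finger_force: 0.0
```

Call:
send_rows(offset=[[0.04, 0.48, -0.18], [0.08, 0.96, -0.35]], delta_rot=[[0, 0, 0], [0, 0, 0]])

```text
time: 13.38
tool_pos: [433.4, 15.6, 308.3]
tcp_rot: [3.141, -0.001, 3.14]
contact_force: [0.6, 0.7, 0.0]
grip_width: 81.4
finger_force: 0.0
```

Call:
send_rows(offset=[[0.1, 0.5, -0.18], [0.2, 1, -0.35], [0.2, 1, -0.35], [0.2, 1, -0.35]], delta_rot=[[0, 0, 0], [0, 0, 0], [0, 0, 0], [0, 0, 0]])

```text
time: 13.88
tool_pos: [409.8, 134.1, 349.5]
tcp_rot: [-3.141, -0.001, -3.141]
contact_force: [-0.8, 0.3, -0.2]
grip_width: 91.9
finger_force: 0.0
```

```bash
cat > look.py <<'E'
from h import *
import sys
n=sys.argv[1]; show()
cal,im=snap('wrist',n+'.png'); np.save(n+'.npy',np.array([cal],dtype=object),allow_pickle=True)
for t in sys.argv[2:]: print(t,[(np.round(x['uv'],1).tolist(),round(x['confidence'],2)) for x in finder.pinpoint(t,'wrist')],[(np.round(x['box']).tolist(),round(x['confidence'],2)) for x in finder.boxes_of(t,'wrist')])
E
python3 look.py w6 pump pump_collar pump_top pump_spout basket bottle_mouth
```

```text
13.88 [409.8 134.1 349.5] [-3.141e+00 -1.000e-03 -3.141e+00] [-0.8  0.3 -0.2] 91.9 0.0 [ 0.14  0.09  1.51 -0.    1.54 -1.43]
pump [([416.5, 225.5], 0.65)] [([420.0, 184.0, 464.0, 254.0], 0.55)]
pump_collar [([435.6, 232.4], 0.79)] [([421.0, 183.0, 467.0, 253.0], 0.65)]
pump_top [([455.0, 240.0], 0.94)] [([436.0, 185.0, 467.0, 251.0], 0.79)]
pump_spout [([447.1, 186.8], 0.95), ([275.1, 228.8], 0.67)] [([435.0, 181.0, 470.0, 250.0], 0.66)]
basket [([348.1, 222.9], 0.73)] [([247.0, 172.0, 456.0, 305.0], 0.79), ([277.0, 250.0, 302.0, 297.0], 0.75)]
bottle_mouth [([110.8, 263.0], 0.83), ([572.2, 253.9], 0.61)] [([96.0, 202.0, 188.0, 281.0], 0.7), ([488.0, 192.0, 589.0, 273.0], 0.58)]
```

Call:
send_rows(offset=[[0.1, 0.5, 0], [0.2, 1, 0], [0.2, 1, 0], [0.2, 1, 0], [0.2, 1, 0]], delta_rot=[[0, 0, 0], [0, 0, 0], [0, 0, 0], [0, 0, 0], [0, 0, 0]])

```text
time: 15.15
tool_pos: [386.1, 253.5, 350.3]
tcp_rot: [-3.141, 0.0, 3.14]
contact_force: [-0.5, -0.5, 0.2]
grip_width: 92.0
finger_force: 0.0
```

```bash
python3 look.py w7 pump pump_collar pump_top pump_spout basket
python3 -c "
import cv2
a=cv2.imread('pics/w6.png')[100:400,320:640]; b=cv2.imread('pics/w7.png')[100:400,200:520]
cv2.imwrite('pics/w67.png',cv2.resize(cv2.hconcat([a,b]),(800,375)))"
```

```text
15.15 [386.1 253.5 350.3] [-3.141  0.     3.14 ] [-0.5 -0.5  0.2] 92.0 0.0 [ 0.42  0.15  1.44 -0.    1.55 -1.15]
pump [([324.1, 241.8], 0.97)] [([308.0, 207.0, 345.0, 274.0], 0.62)]
pump_collar [([325.9, 251.6], 0.84)] [([307.0, 206.0, 344.0, 273.0], 0.74), ([1.0, 216.0, 103.0, 290.0], 0.45)]
pump_top [([324.5, 261.0], 0.74)] [([313.0, 207.0, 335.0, 275.0], 0.98)]
pump_spout [([319.7, 209.8], 0.6)] [([312.0, 205.0, 339.0, 274.0], 0.6)]
basket [([259.6, 241.1], 0.97)] [([146.0, 188.0, 354.0, 314.0], 0.71)]
```

View pics/w67.png

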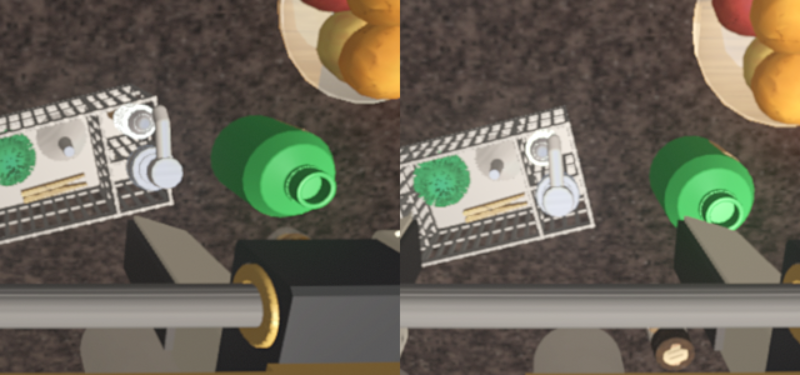

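```bash
python3 - <<'E'
from h import *
c6=np.load('w6.npy',allow_pickle=True)[0]; c7=np.load('w7.npy',allow_pickle=True)[0]
P={}
for n,u,v in [('org',(416.5,225.5),(324.1,241.8)),('collar',(435.6,232.4),(325.9,251.6)),('top',(455,240),(324.5,261)),('spout',(447.1,186.8),(319.7,209.8)),('basket',(348.1,222.9),(259.6,241.1)),('greenmouth',(572.2,253.9),(458,268))]:
    p,e=tri([ray(c6,u),ray(c7,v)]); P[n]=p; print(n,p.round(1),np.round(e,1))
for a,b in [('org','top'),('org','collar'),('collar','top')]: d=P[b]-P[a]; print(a,b,np.linalg.norm(d).round(1),(d/np.linalg.norm(d)).round(3))
d=P['spout']-P['top']; print('spout',d.round(1),np.linalg.norm(d[:2]))
# spout axis from image: head centre (161ish) & tip
E
```

```text
org [471.7 262.   26.1] [0.3 0.3]
collar [456.8 262.8 104.2] [0.4 0.4]
top [443.  260.3 169.8] [1.2 1.2]
spout [398.3 255.8 148. ] [0.4 0.4]
basket [473.9 174.8  11.8] [1.2 1.2]
greenmouth [473.  406.3 120.3] [3.1 3.1]
org top 146.5 [-0.196 -0.012  0.98 ]
org collar 79.5 [-0.188  0.01   0.982]
collar top 67.0 [-0.206 -0.038  0.978]
spout [-44.7  -4.5 -21.8] 44.894293827006614
```

Pump head ≈(161,172 left / 560,195 right in the composite), spout toward the robot, leaning about 11° toward −x. The measured lengths agree roughly with the text. Computing the tilted grasp.

```bash
cat >> h.py <<'E'
def pumpR(a,sp):
    a=np.array(a,float); a/=np.linalg.norm(a); x=-np.array(sp,float); x-=a*(x@a); x/=np.linalg.norm(x)
    return R.from_matrix(np.c_[x,np.cross(a,x),a])
FL=R.from_euler('y',np.pi)
E
python3 - <<'E'
from h import *
a=np.array([-.197,-.012,.98]); Rp=pumpR(a,[-44.7,-4,0]); Rt=Rp*FL; a=Rp.as_matrix()[:,2]
G=np.array([456.4,262,107.])
c7=np.load('w7.npy',allow_pickle=True)[0]
org=G-104*a; print('org',org.round(1),'top',(org+162*a).round(1),'tip',(Rp.apply([-46,0,150])+org).round(1))
for z in (0,106,162): print(z,proj(c7,org+z*a).round(1))
print(proj(c7,Rp.apply([-46,0,155])+org).round(1), Rt.as_euler('xyz').round(3))
plan([(G+110*a,Rt),(G+30*a,Rt),(G,Rt)])
E
```

```text
org [476.9 263.2   5. ] top [445.  261.3 163.9] tip [402.4 257.4 143. ]
0 [324.8 240.7]
106 [325.3 252.7]
162 [325.7 261.9]
[321.4 213.4] [-3.136  0.199 -3.051]
off [-0.2042, 0.0257, 0.5644] rot [-0.0002, -0.0158, -0.0071] rows>= 1.2
off [-0.1481, 0.0169, 0.582] rot [-0.0002, -0.0158, -0.0071] rows>= 1.2
--
off [0.0, 0.0, 0.6667] rot [0.0, 0.0, 0.0] rows>= 1.3
--
off [0.0, -0.0, 0.25] rot [0.0, 0.0, 0.0] rows>= 0.5
--
```

Call:
send_rows(offset=[[-0.1, 0.013, 0.28], [-0.204, 0.026, 0.564], [-0.204, 0.026, 0.564]], delta_rot=[[0, -0.008, -0.0035], [0, -0.0158, -0.0071], [0, -0.0158, -0.0071]])

```text
time: 16.08
tool_pos: [408.7, 257.2, 280.7]
tcp_rot: [-3.138, 0.094, -3.096]
contact_force: [-0.2, -0.0, 1.4]
grip_width: 91.9
finger_force: 0.0
```

Call:
send_rows(offset=[[-0.074, 0.008, 0.29], [-0.148, 0.017, 0.582], [-0.148, 0.017, 0.582], [-0.148, 0.017, 0.582], [-0.148, 0.017, 0.582]], delta_rot=[[0, -0.008, -0.0035], [0, -0.0158, -0.0071], [0, -0.0158, -0.0071], [0, -0.0158, -0.0071], [0, -0.0158, -0.0071]])

```text
time: 16.7
tool_pos: [435.5, 261.1, 216.9]
tcp_rot: [-3.134, 0.201, -3.052]
contact_force: [0.2, -0.1, 0.1]
grip_width: 91.6
finger_force: 0.0
```

```bash
python3 look.py w8 pump_collar pump_top pump_spout
python3 - <<'E'
from h import *
c=np.load('w8.npy',allow_pickle=True)[0]
a=np.array([-.197,-.012,.98]); Rp=pumpR(a,[-44.7,-4,0]); a=Rp.as_matrix()[:,2]; org=np.array([456.4,262,107.])-104*a
for p in ([0,0,106],[0,0,162],[-46,0,155]): print(p,proj(c,Rp.apply(p)+org).round(1))
E
```

```text
16.7 [435.5 261.1 216.9] [-3.134  0.201 -3.052] [ 0.2 -0.1  0.1] 91.6 0.0 [ 0.44  0.23  1.74 -0.09  0.99 -1.18]
pump_collar [([317.2, 222.7], 0.88)] [([289.0, 158.0, 345.0, 268.0], 0.96)]
pump_top [([317.1, 249.0], 0.95)] [([297.0, 160.0, 336.0, 266.0], 0.72)]
pump_spout [([315.2, 165.2], 0.81), ([96.9, 190.0], 0.55)] [([296.0, 155.0, 340.0, 264.0], 0.78)]
[0, 0, 106] [317.2 223.3]
[0, 0, 162] [316.8 250. ]
[-46, 0, 155] [316.8 168.8]
```

View pics/w8.png

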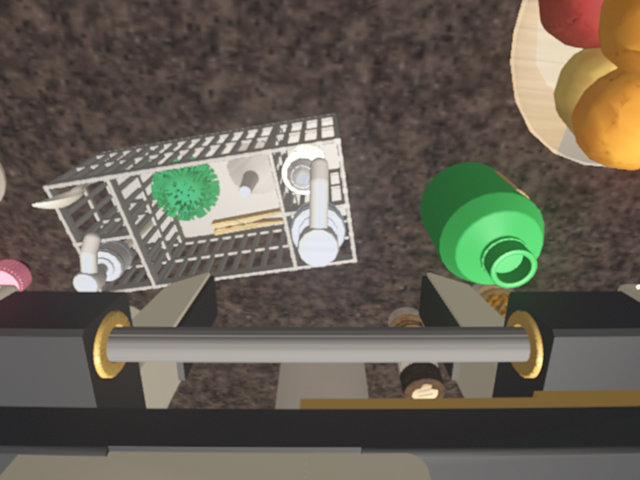

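The pump's head ≈(318,247), spout tip ≈(316,165) and collar agree with my model to about 2 px. Descending along its axis.

Call:
send_rows(offset=[[0, 0, 0.25], [0, 0, 0.5], [0, 0, 0.75], [0, 0, 0.91], [0, 0, 0.91], [0, 0, 0.91]], delta_rot=[[0, 0, 0], [0, 0, 0], [0, 0, 0], [0, 0, 0], [0, 0, 0], [0, 0, 0]], grip=0.75)

```text
time: 17.8
tool_pos: [456.5, 261.9, 108.5]
tcp_rot: [-3.133, 0.199, -3.051]
contact_force: [0.1, -0.7, -0.4]
grip_width: 68.6
finger_force: 0.0
```

Call:
send_rows(offset=[[0, 0, 0], [0, 0, 0], [0, 0, 0], [0, 0, 0], [0, 0, 0]], delta_rot=[[0, 0, 0], [0, 0, 0], [0, 0, 0], [0, 0, 0], [0, 0, 0]], grip=0.2)

```text
time: 18.42
tool_pos: [456.3, 261.8, 108.0]
tcp_rot: [-3.133, 0.199, -3.051]
contact_force: [-0.3, 0.0, 0.6]
grip_width: 35.0
finger_force: 30.0
```

Call:
send_rows(offset=[[0, 0, -0.15], [0, 0, -0.4], [0, 0, -0.7], [0, 0, -0.95], [0, 0, -0.95]], delta_rot=[[0, 0, 0], [0, 0, 0], [0, 0, 0], [0, 0, 0], [0, 0, 0]])

```text
time: 19.05
tool_pos: [434.4, 261.2, 221.7]
tcp_rot: [-3.134, 0.203, -3.051]
contact_force: [0.2, 0.1, -0.7]
grip_width: 35.2
finger_force: 30.0
```

```bash
python3 - <<'E'
from h import *
show()
plan([((440,180,280),np.pi),((455,-10,285),np.pi),((483,-87,285),np.pi)])
E
```

```text
19.05 [434.4 261.2 221.7] [-3.134  0.203 -3.051] [ 0.2  0.1 -0.7] 35.2 30.0 [ 0.44  0.22  1.73 -0.09  1.   -1.18]
off [-0.0832, -0.6812, -0.4743] rot [0.0003, 0.0323, 0.0143] rows>= 1.6
--
off [-0.0625, -0.7917, -0.0208] rot [0.0, 0.0, 0.0] rows>= 1.5
off [-0.0625, -0.7917, -0.0208] rot [0.0, 0.0, 0.0] rows>= 1.5
--
off [-0.2333, -0.6417, -0.0] rot [0.0, 0.0, 0.0] rows>= 1.3
--
```

Call:
send_rows(offset=[[-0.02, -0.1, -0.3], [-0.083, -0.681, -0.474], [-0.083, -0.681, -0.474], [-0.083, -0.681, -0.474]], delta_rot=[[0, 0.016, 0.007], [0, 0.0323, 0.0143], [0, 0.0323, 0.0143], [0, 0.0323, 0.0143]])

```text
time: 19.55
tool_pos: [439.3, 179.1, 276.7]
tcp_rot: [-3.141, -0.006, 3.139]
contact_force: [-0.1, 0.0, -0.5]
grip_width: 35.3
finger_force: 30.0
```

Call:
send_rows(offset=[[-0.03, -0.4, -0.01], [-0.0625, -0.79, -0.02], [-0.0625, -0.79, -0.02]], delta_rot=[[0, 0, 0], [0, 0, 0], [0, 0, 0]])

```text
time: 19.92
tool_pos: [446.5, 84.0, 279.3]
tcp_rot: [-3.141, -0.006, 3.139]
contact_force: [-0.2, -0.2, -1.0]
grip_width: 35.5
finger_force: 30.0
```

Call:
send_rows(offset=[[-0.03, -0.4, -0.01], [-0.0625, -0.79, -0.02], [-0.0625, -0.79, -0.02], [-0.0625, -0.79, -0.02]], delta_rot=[[0, 0, 0], [0, 0, 0], [0, 0, 0], [0, 0, 0]])

```text
time: 20.42
tool_pos: [454.2, -8.2, 282.1]
tcp_rot: [3.141, -0.005, -3.141]
contact_force: [0.7, 0.7, -0.5]
grip_width: 35.4
finger_force: 30.0
```

```bash
python3 look.py w9 pump pump_collar pump_top pump_spout bottle_mouth bottle
python3 - <<'E'
from h import *
for c in ('scene','side'):
    cal,im=snap(c,c+'9.png')
    for t in ['pump','pump_collar','pump_top','pump_spout','bottle_mouth']: print(c,t,[(np.round(x['uv'],1).tolist(),round(x['confidence'],2)) for x in finder.pinpoint(t,c)])
a=cv2.imread('pics/w9.png')[100:440,40:440];b=cv2.imread('pics/scene9.png')[150:320,230:430];cv2.imwrite('pics/c9.png',cv2.hconcat([a,cv2.resize(b,(400,340))]))
E
```

```text
20.43 [454.2  -8.2 282.1] [ 3.141 -0.005 -3.141] [ 0.7  0.7 -0.5] 35.4 30.0 [-0.19  0.17  1.6   0.    1.38 -1.76]
pump [] [([273.0, 203.0, 363.0, 398.0], 0.66)]
pump_collar [([55.6, 165.4], 0.65)] [([274.0, 202.0, 362.0, 396.0], 0.56)]
pump_top [([318.3, 375.1], 0.6), ([474.2, 204.0], 0.54)] [([280.0, 200.0, 357.0, 399.0], 0.63), ([553.0, 148.0, 638.0, 180.0], 0.36)]
pump_spout [([320.8, 216.6], 0.97)] [([277.0, 198.0, 357.0, 397.0], 0.9)]
bottle_mouth [([227.2, 243.4], 0.92)] [([195.0, 174.0, 287.0, 269.0], 0.6), ([634.0, 198.0, 639.0, 222.0], 0.47)]
bottle [([249.8, 211.6], 0.91), ([550.1, 159.0], 0.65)] [([197.0, 175.0, 285.0, 268.0], 0.61), ([634.0, 196.0, 639.0, 224.0], 0.6)]
scene pump [([301.2, 222.7], 0.72), ([315.6, 287.8], 0.49)]
scene pump_collar [([301.8, 193.5], 0.69)]
scene pump_top []
scene pump_spout [([282.9, 182.1], 0.41)]
scene bottle_mouth [([313.0, 253.5], 0.75), ([296.3, 189.6], 0.69), ([295.1, 341.8], 0.66), ([302.5, 251.3], 0.45)]
side pump [([301.8, 217.6], 0.68)]
side pump_collar [([302.4, 181.7], 0.59)]
side pump_top [([297.4, 158.5], 0.45)]
side pump_spout [([325.5, 291.3], 0.46), ([288.1, 165.1], 0.43)]
side bottle_mouth [([407.2, 327.5], 0.79), ([330.3, 242.9], 0.78), ([241.5, 195.5], 0.7)]
```

View pics/c9.png

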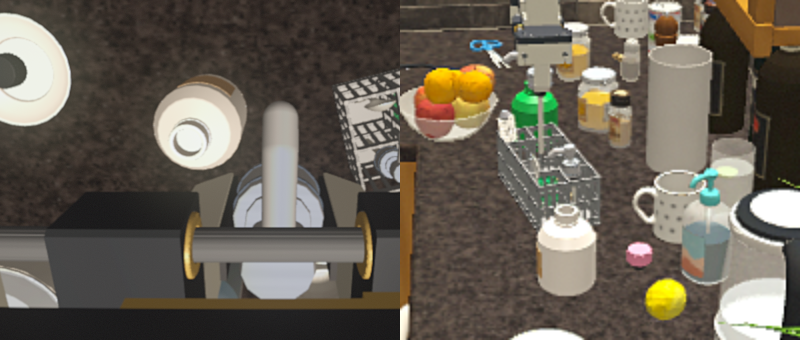

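The pump is held upright with the spout toward −x, and the bottle mouth is at ≈(228,240) in w9. Measuring the mouth and tube offsets.

```bash
python3 - <<'E'
from h import *
L=lambda n:np.load(n+'.npy',allow_pickle=True)[0]
c5,c6,c9=L('w5'),L('w6'),L('w9'); s,d=optics.get_calibration('scene'),optics.get_calibration('side')
p,e=tri([ray(c5,(494.8,271.1)),ray(c9,(227.2,243.4)),ray(c6,(110.8,263))]); print('mouth wrist',p.round(1),np.round(e,1))
p,e=tri([ray(s,(313,253.5)),ray(d,(330.3,242.9))]); print('mouth ext',p.round(1),np.round(e,1))
for c,u in ((c5,(494.8,271.1)),(c9,(227.2,243.4)),(c6,(110.8,263)),(s,(312.4,253.3)),(d,(330.3,242.9))): print(atz(c,u,122).round(1))
for n,u,v in (('org',(301.2,222.7),(301.8,217.6)),('collar',(301.8,193.5),(302.4,181.7))):
    p,e=tri([ray(s,u),ray(d,v)]); print(n,p.round(1),np.round(e,1))
t=get_obs()['tool_pos']
for z in (-104,2): print(z,proj(s,t+[0,0,z]).round(1),proj(d,t+[0,0,z]).round(1))
print('spout px expect',proj(c9,t+[-46,0,155-104]),'tip at measured z',atz(c9,(320.8,216.6),t[2]+46))
# mouth rim ellipse: bright interior/dark ring in w9, w5
for n,(u,v) in (('w9',(228,240)),('w5',(492,266))):
    im=cv2.imread(f'pics/{n}.png')[v-40:v+40,u-40:u+40]; cv2.imwrite(f'pics/m_{n}.png',cv2.resize(im,(400,400),interpolation=cv2.INTER_CUBIC))
cv2.imwrite('pics/m.png',cv2.hconcat([cv2.imread('pics/m_w9.png'),cv2.imread('pics/m_w5.png')]))
E
```

```text
mouth wrist [484.8 -86.4 123.8] [0.2 1.  0.9]
mouth ext [ 480.6 -102.4  136.5] [3.8 3.8]
[485.6 -85.8 122. ]
[484.5 -86.2 122. ]
[486.3 -88.1 122. ]
[481.4 -82.2 122. ]
[504.5 -63.3 122. ]
org [457.    1.4 180.2] [1.2 1.2]
collar [460.1   3.4 273.6] [0. 0.]
-104 [300.7 225.2] [303.  219.2]
2 [300.2 191.7] [303.1 178.9]
spout px expect [310.46941667 227.97990264] tip at measured z [406.39513094  -6.98455811 328.75172409]
```

View pics/m.png

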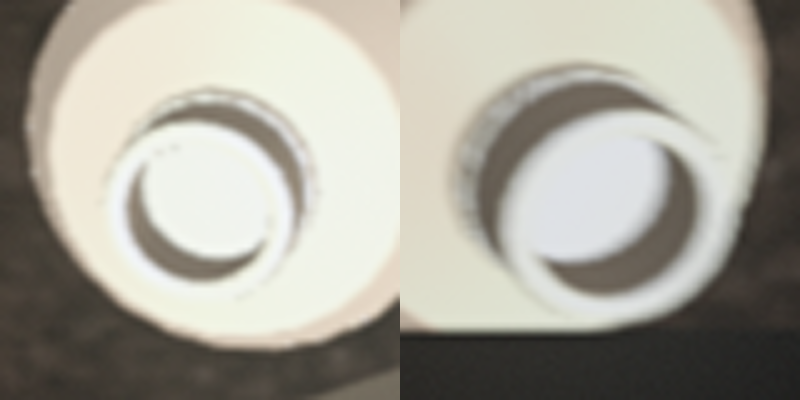

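Rim outlines are centred at ≈(228,241.6) in w9 and ≈(493.6,268.6) in w5.

```bash
python3 - <<'E'
from h import *
L=lambda n:np.load(n+'.npy',allow_pickle=True)[0]
c5,c9=L('w5'),L('w9')
for c,u in ((c5,(493.6,268.6)),(c9,(228.2,241.6))): print(atz(c,u,122).round(1))
p,e=tri([ray(c5,(493.6,268.6)),ray(c9,(228.2,241.6))]); print(p.round(1),e)
show()
plan([((484,-87,285),np.pi)])
E
```

```text
[483.6 -87.  122. ]
[482.8 -85.2 122. ]
[484.  -85.9 119.8] [np.float64(0.4516418471461565), np.float64(0.4516418471461279)]
 21.68 [454.5 -10.  282.8] [-3.142 -0.004  3.141] [ 0.2  0.1 -0.7] 35.0 30.0 [-0.19  0.17  1.6  -0.    1.38 -1.76]
off [-0.2464, -0.6418, -0.0198] rot [-0.0, -0.0007, -0.0001] rows>= 1.3
--
```

```bash
python3 - <<'E'
from h import *
c=optics.get_calibration('wrist'); o=get_obs(); t=np.array(o['tool_pos']); Rt=R.from_euler('xyz',o['tcp_rot'])
P=lambda q: proj(c,t+Rt.apply(q)).round(1)   # q in tool frame; pump z=104-qz
print('spout',P([46,0,-46]),P([46,0,-51]),'head top',P([0,0,-58]), 'spout tip edges', P([46,5.5,-48]),P([46,-5.5,-48]))
g=cv2.cvtColor(cv2.imread('pics/w9.png'),cv2.COLOR_BGR2GRAY)
for ang in (45,-45,55,-55):
    for z in (106,130):
        q=[18*np.cos(np.radians(ang)),18*np.sin(np.radians(ang)),104-z]; u=P(q); q[0]+=2; print(ang,z,u,'dx+2:',P(q))
for x in (285,290,350): print(x,list(zip(range(250,345,1),g[250:345,x].tolist()))[::2])
for y in (300,320,): print(y,list(zip(range(255,385,1),g[y,255:385].tolist()))[::2])
E
```

```text
spout [316.3 222.8] [316.2 227.6] head top [316.4 378.5] spout tip edges [335.  224.7] [297.6 224.7]
45 106 [346.2 268.9] dx+2: [346.3 264.6]
45 130 [350.7 293.7] dx+2: [350.8 288.9]
-45 106 [287.4 268.9] dx+2: [287.3 264.6]
-45 130 [282.6 293.7] dx+2: [282.5 288.9]
55 106 [350.7 274. ] dx+2: [350.8 269.7]
55 130 [355.9 299.5] dx+2: [356.  294.7]
-55 106 [282.9 274. ] dx+2: [282.8 269.8]
-55 130 [277.4 299.5] dx+2: [277.3 294.7]
285 [(250, 70), (252, 71), (254, 70), (256, 68), (258, 70), (260, 68), (262, 65), (264, 65), (266, 71), (268, 75), (270, 73), (272, 67), (274, 91), (276, 108), (278, 88), (280, 86), (282, 83), (284, 78), (286, 107), (288, 105), (290, 84), (292, 137), (294, 184), (296, 189), (298, 189), (300, 189), (302, 187), (304, 187), (306, 188), (308, 189), (310, 184), (312, 183), (314, 175), (316, 168), (318, 164), (320, 165), (322, 168), (324, 168), (326, 171), (328, 48), (330, 61), (332, 78), (334, 71), (336, 99), (338, 83), (340, 98), (342, 109), (344, 118)]
290 [(250, 69), (252, 74), (254, 73), (256, 64), (258, 65), (260, 69), (262, 68), (264, 66), (266, 63), (268, 6
[... 1850 characters left out ...]
0), (267, 42), (269, 43), (271, 40), (273, 111), (275, 187), (277, 188), (279, 187), (281, 187), (283, 188), (285, 165), (287, 186), (289, 188), (291, 188), (293, 188), (295, 190), (297, 188), (299, 167), (301, 120), (303, 124), (305, 149), (307, 164), (309, 174), (311, 179), (313, 181), (315, 183), (317, 183), (319, 182), (321, 181), (323, 182), (325, 183), (327, 182), (329, 182), (331, 180), (333, 172), (335, 155), (337, 185), (339, 190), (341, 188), (343, 188), (345, 187), (347, 188), (349, 185), (351, 176), (353, 186), (355, 185), (357, 186), (359, 186), (361, 184), (363, 95), (365, 35), (367, 38), (369, 38), (371, 39), (373, 37), (375, 62), (377, 99), (379, 102), (381, 101), (383, 101)]
```

Collar edges lie within 0.5 mm of prediction, so the pump axis is on the TCP axis. Moving over the mouth and lowering in stages.

Call:
send_rows(offset=[[-0.12, -0.32, 0], [-0.245, -0.635, 0], [-0.245, -0.635, 0], [-0.245, -0.635, 0], [-0.245, -0.635, 0]], delta_rot=[[0, 0, 0], [0, 0, 0], [0, 0, 0], [0, 0, 0], [0, 0, 0]])

```text
time: 22.3
tool_pos: [483.5, -85.3, 282.7]
tcp_rot: [3.141, -0.004, -3.141]
contact_force: [-0.1, -0.3, -1.7]
grip_width: 35.6
finger_force: 30.0
```

Call:
send_rows(offset=[[0, 0, 0.15], [0, 0, 0.35], [0, 0, 0.45], [0, 0, 0.55], [0, 0, 0.55], [0, 0, 0.55]], delta_rot=[[0, 0, 0], [0, 0, 0], [0, 0, 0], [0, 0, 0], [0, 0, 0], [0, 0, 0]])

```text
time: 23.05
tool_pos: [483.9, -86.3, 217.2]
tcp_rot: [-3.141, -0.003, 3.141]
contact_force: [-0.5, 0.4, -1.8]
grip_width: 35.3
finger_force: 30.0
```

```bash
python3 - <<'E'
from h import *
show()
for c in ('scene','side'):
    cal,im=snap(c,c+'10.png')
    for t in ['pump_collar','bottle_mouth']: print(c,t,[(np.round(x['uv'],1).tolist(),round(x['confidence'],2)) for x in finder.pinpoint(t,c)])
    print(proj(cal,(484,-86,122)))
a=cv2.imread('pics/scene10.png')[190:310,260:360];b=cv2.imread('pics/side10.png')[190:310,280:380];cv2.imwrite('pics/c10.png',cv2.resize(cv2.hconcat([a,b]),(800,480),interpolation=cv2.INTER_CUBIC))
E
```

```text
23.05 [483.9 -86.3 217.2] [-3.141e+00 -3.000e-03  3.141e+00] [-0.5  0.4 -1.8] 35.3 30.0 [-0.33  0.29  1.63 -0.    1.23 -1.9 ]
scene pump_collar [([314.9, 225.6], 0.72)]
scene bottle_mouth [([315.9, 255.6], 0.83), ([294.4, 341.6], 0.68), ([295.4, 189.6], 0.54)]
[313.41357623 253.87017069]
side pump_collar [([327.3, 209.9], 0.67)]
side bottle_mouth [([407.1, 330.7], 0.92), ([327.4, 245.9], 0.82), ([244.2, 196.4], 0.67)]
[328.29522931 247.33400324]
```

The tube tip is inside the mouth with no contact force. Lowering further.

Call:
send_rows(offset=[[0, 0, 0.1], [0, 0, 0.22], [0, 0, 0.34], [0, 0, 0.46], [0, 0, 0.56], [0, 0, 0.62], [0, 0, 0.66], [0, 0, 0.66]], delta_rot=[[0, 0, 0], [0, 0, 0], [0, 0, 0], [0, 0, 0], [0, 0, 0], [0, 0, 0], [0, 0, 0], [0, 0, 0]])

```text
time: 24.35
tool_pos: [483.2, -86.2, 137.4]
tcp_rot: [-3.142, -0.004, 3.141]
contact_force: [-0.9, 0.4, -1.0]
grip_width: 35.1
finger_force: 30.0
```

Call:
send_rows(offset=[[0, 0, 0.02], [0, 0, 0.04], [0, 0, 0.05], [0, 0, 0.05]], delta_rot=[[0, 0, 0], [0, 0, 0], [0, 0, 0], [0, 0, 0]])

```text
time: 24.85
tool_pos: [483.1, -86.2, 131.4]
tcp_rot: [-3.142, -0.004, 3.141]
contact_force: [-0.4, 0.0, -0.7]
grip_width: 35.3
finger_force: 30.0
```

Call:
send_rows(offset=[[0, 0, 0.02], [0, 0, 0.04], [0, 0, 0.06], [0, 0, 0.06]], delta_rot=[[0, 0, 0], [0, 0, 0], [0, 0, 0], [0, 0, 0]])

```text
time: 25.35
tool_pos: [483.0, -86.1, 124.0]
tcp_rot: [3.142, -0.005, 3.141]
contact_force: [0.0, 0.9, -0.6]
grip_width: 35.1
finger_force: 30.0
```

Call:
send_rows(offset=[[0, 0, 0.01], [0, 0, 0.02], [0, 0, 0.02]], delta_rot=[[0, 0, 0], [0, 0, 0], [0, 0, 0]])

```text
time: 25.72
tool_pos: [483.2, -86.2, 121.9]
tcp_rot: [-3.141, -0.004, 3.141]
contact_force: [1.1, 0.0, -0.7]
grip_width: 35.7
finger_force: 30.3
```

Call:
send_rows(offset=[[0, 0, 0.01], [0, 0, 0.015], [0, 0, 0.015]], delta_rot=[[0, 0, 0], [0, 0, 0], [0, 0, 0]])

```text
time: 26.1
tool_pos: [483.4, -86.3, 121.5]
tcp_rot: [-3.141, -0.003, 3.141]
contact_force: [-4.0, 1.4, 12.7]
grip_width: 35.4
finger_force: 30.0
```

Contact at z≈121.5 with 13 N: the collar is seated. Easing off, releasing and going up.

Call:
send_rows(offset=[[0, 0, -0.012], [0, 0, -0.012]], delta_rot=[[0, 0, 0], [0, 0, 0]])

```text
time: 26.35
tool_pos: [483.3, -86.3, 121.6]
tcp_rot: [-3.141, -0.004, 3.141]
contact_force: [0.7, 0.0, 3.1]
grip_width: 35.2
finger_force: 30.0
```

Call:
send_rows(offset=[[0, 0, 0], [0, 0, 0], [0, 0, 0]], delta_rot=[[0, 0, 0], [0, 0, 0], [0, 0, 0]], grip=0.7)

```text
time: 26.72
tool_pos: [483.0, -86.2, 121.3]
tcp_rot: [3.142, -0.005, 3.141]
contact_force: [-0.3, 0.8, -0.2]
grip_width: 60.7
finger_force: 0.0
```

Call:
send_rows(offset=[[0, 0, -0.15], [0, 0, -0.4], [0, 0, -0.75], [0, 0, -1], [0, 0, -1], [0, 0, -1]], delta_rot=[[0, 0, 0], [0, 0, 0], [0, 0, 0], [0, 0, 0], [0, 0, 0], [0, 0, 0]])

```text
time: 27.48
tool_pos: [483.1, -86.0, 240.6]
tcp_rot: [3.141, -0.006, 3.141]
contact_force: [0.8, -0.1, -0.2]
grip_width: 64.2
finger_force: 0.0
```

```bash
python3 look.py w11 pump_top pump_spout pump_collar
python3 - <<'E'
from h import *
c=np.load('w11.npy',allow_pickle=True)[0]
print('pred top',proj(c,(483.3,-86.3,178)).round(1),'tip',proj(c,(437.3,-86.3,171)).round(1))
cal,im=snap('scene','scene11.png')
for t in ['pump_collar','pump_top','pump_spout']: print(t,[(np.round(x['uv'],1).tolist(),round(x['confidence'],2)) for x in finder.pinpoint(t,'scene')])
print(proj(cal,(483.3,-86.3,122)),proj(cal,(483.3,-86.3,178)))
a=cv2.imread('pics/w11.png')[60:460,120:520];b=cv2.imread('pics/scene11.png')[180:310,250:380];cv2.imwrite('pics/c11.png',cv2.hconcat([a,cv2.resize(b,(400,400))]))
E
```

```text
27.48 [483.1 -86.  240.6] [ 3.141 -0.006  3.141] [ 0.8 -0.1 -0.2] 64.2 0.0 [-0.33  0.27  1.59 -0.    1.29 -1.9 ]
pump_top [([318.9, 250.1], 0.77)] [([64.0, 128.0, 116.0, 167.0], 0.68), ([296.0, 162.0, 336.0, 266.0], 0.56)]
pump_spout [([316.6, 166.9], 0.57)] [([297.0, 158.0, 338.0, 265.0], 0.63), ([290.0, 159.0, 347.0, 268.0], 0.17)]
pump_collar [([317.4, 222.0], 0.75)] [([291.0, 160.0, 346.0, 266.0], 0.57)]
pred top [316.6 247.8] tip [316.5 169.7]
pump_collar [([312.6, 253.7], 0.54)]
pump_top [([312.7, 235.6], 0.48)]
pump_spout [([295.9, 244.1], 0.65)]
[313.18174484 253.93246505] [313.07599695 236.51867426]
```

View pics/c11.png

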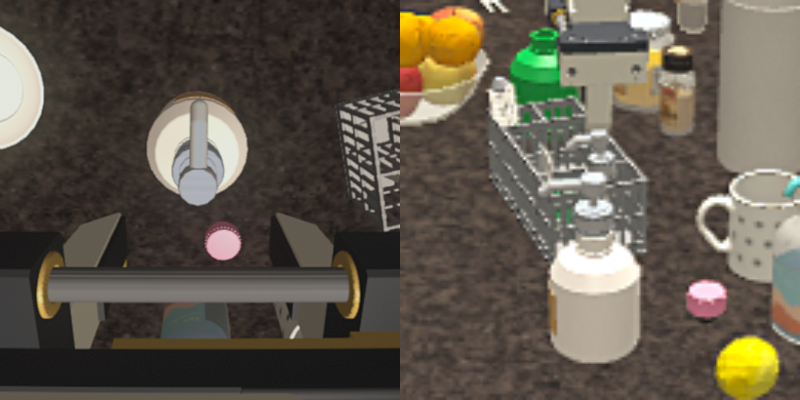

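The pump is seated upright with its spout over the label, the mini pump is still in the basket, and lemon and bottle are in place. Pressing with closed fingers.

Call:
send_rows(offset=[[0, 0, 0.1], [0, 0, 0.3], [0, 0, 0.46], [0, 0, 0.46], [0, 0, 0.46], [0, 0, 0.46]], delta_rot=[[0, 0, 0], [0, 0, 0], [0, 0, 0], [0, 0, 0], [0, 0, 0], [0, 0, 0]], grip=0)

```text
time: 28.78
tool_pos: [483.8, -86.3, 187.0]
tcp_rot: [-3.141, -0.003, 3.141]
contact_force: [0.4, 0.2, 0.4]
grip_width: 8.7
finger_force: 0.0
```

Call:
send_rows(offset=[[0, 0, 0.03], [0, 0, 0.06], [0, 0, 0.09], [0, 0, 0.11], [0, 0, 0.13], [0, 0, 0.14], [0, 0, 0.14]], delta_rot=[[0, 0, 0], [0, 0, 0], [0, 0, 0], [0, 0, 0], [0, 0, 0], [0, 0, 0], [0, 0, 0]])

```text
time: 29.65
tool_pos: [483.4, -86.2, 169.5]
tcp_rot: [-3.141, -0.004, 3.141]
contact_force: [0.3, -0.7, 1.8]
grip_width: 0.6
finger_force: 1.3
```

Call:
send_rows(offset=[[0, 0, 0.01], [0, 0, 0.015], [0, 0, 0.015]], delta_rot=[[0, 0, 0], [0, 0, 0], [0, 0, 0]])

```text
time: 30.02
tool_pos: [483.4, -86.2, 167.7]
tcp_rot: [-3.141, -0.004, 3.141]
contact_force: [0.6, 0.3, 2.0]
grip_width: 0.5
finger_force: 1.4
```

Spring felt (~2 N). Continuing to the stop.

Call:
send_rows(offset=[[0, 0, 0.01], [0, 0, 0.02], [0, 0, 0.02]], delta_rot=[[0, 0, 0], [0, 0, 0], [0, 0, 0]])

```text
time: 30.4
tool_pos: [483.6, -86.2, 166.1]
tcp_rot: [-3.141, -0.003, 3.141]
contact_force: [-2.1, 0.9, 9.5]
grip_width: 0.4
finger_force: 4.7
```

Call:
send_rows(offset=[[0, 0, 0.008], [0, 0, 0.012], [0, 0, 0.012]], delta_rot=[[0, 0, 0], [0, 0, 0], [0, 0, 0]])

```text
time: 30.78
tool_pos: [483.9, -86.4, 165.9]
tcp_rot: [-3.141, -0.002, 3.141]
contact_force: [-3.7, 0.8, 17.9]
grip_width: 0.6
finger_force: 9.1
```

At the stop (18 N). Rising slowly, then away and checking.

Call:
send_rows(offset=[[0, 0, -0.06], [0, 0, -0.12], [0, 0, -0.25], [0, 0, -0.6], [0, 0, -1], [0, 0, -1]], delta_rot=[[0, 0, 0], [0, 0, 0], [0, 0, 0], [0, 0, 0], [0, 0, 0], [0, 0, 0]])

```text
time: 31.52
tool_pos: [485.2, -86.6, 287.0]
tcp_rot: [-3.139, 0.002, 3.141]
contact_force: [1.3, 0.6, -1.7]
grip_width: 0.3
finger_force: 0.0
```

```bash
python3 look.py w12 pump_top pump_spout pump_collar cap saucer
python3 - <<'E'
from h import *
c=optics.get_calibration('wrist'); print('pred top up',proj(c,(483.3,-86.3,178)).round(1),'down',proj(c,(483.3,-86.3,166)).round(1))
cal,im=snap('scene','scene12.png')
for t in ['bottle','pump_collar','pump_top','lemon','cap','saucer']: print(t,[(np.round(x['uv'],1).tolist(),round(x['confidence'],2)) for x in finder.pinpoint(t,'scene')])
a=cv2.imread('pics/scene11.png')[225:300,285:345].astype(int);b=cv2.imread('pics/scene12.png')[225:300,285:345].astype(int); print('diff',abs(a-b).mean(), abs(a-b).max(2)[:30].max(1).tolist())
E
```

```text
31.52 [485.2 -86.6 287. ] [-3.139e+00  2.000e-03  3.141e+00] [ 1.3  0.6 -1.7] 0.3 0.0 [-0.33  0.24  1.5  -0.    1.4  -1.9 ]
pump_top [([318.5, 224.2], 0.75)] [([300.0, 150.0, 332.0, 236.0], 0.78)]
pump_spout [([318.1, 153.1], 0.86)] [([302.0, 147.0, 336.0, 239.0], 0.95)]
pump_collar [([318.4, 200.7], 0.77)] [([293.0, 148.0, 344.0, 236.0], 0.75)]
cap [([341.1, 275.6], 0.91), ([124.3, 139.9], 0.55)] [([325.0, 265.0, 356.0, 284.0], 0.92), ([92.0, 121.0, 139.0, 160.0], 0.64)]
saucer [([132.9, 140.1], 0.73)] [([71.0, 80.0, 182.0, 196.0], 0.96)]
pred top up [317.  226.9] down [317.  222.4]
bottle [([301.3, 222.1], 0.95), ([311.5, 290.0], 0.73)]
pump_collar [([315.0, 253.3], 0.78)]
pump_top [([310.2, 236.1], 0.56)]
lemon [([360.3, 304.8], 0.87)]
cap [([302.1, 333.1], 0.72), ([349.7, 283.4], 0.72)]
saucer [([303.5, 333.7], 0.94)]
diff 1.0774814814814815 [5, 3, 5, 6, 4, 4, 4, 6, 4, 6, 4, 5, 4, 6, 4, 4, 4, 4, 5, 4, 6, 4, 4, 3, 4, 4, 4, 4, 4, 4]
```

The scene around the pump is pixel-identical to before the press: the head is back up and nothing has moved.

```bash
python3 -c "
from plant import ticket
print(ticket.close_job())"
```

```text
the job is handed in; nothing more can be done
None
```

The job is handed in: the cap is in the saucer, the larger pump is seated with its spout over the label side, and the head was pressed to its stop and sprang back, with the bottle standing and the lemon in place.

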